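# Gauge a filed bar: seat it home and turn the ratchet cap until the clutch slips

## Task

Put the flat aluminium bar into the bench thickness gauge, lying flat on its table between the two side rails and slid gently home against the stop, one end under the spindle. Then bring the spindle down onto the bar by turning the ratchet cap clockwise until its clutch slips, let it slip for about a quarter turn in all, and stop, never forcing the spindle down. Let go and leave the bar held there at the clutch's pressure, with the other things on the bench undisturbed.

Things in the scene. Friction and masses are not known exactly. Their poses are not given: they have to be found in the camera images.
- bar: plain aluminium flat bar, 120 (x) x 28 (y) x 14 (z) mm, about 0.13 kg, lying flat on the bench; both ends alike; origin at the centre of its underside, x along its length
- gauge: bench thickness gauge, a grey C-frame fixed to the bench, 115 mm deep, 100 mm wide; origin on the bench under the spindle axis, z up, open towards its own -x, so the bar slides in towards +x. Its head overhangs from z = 92 to 115 mm, out to x = -18 mm; a column rises behind the stop. Its base and table end at x = -55 mm
- seat (a point): where the bar's origin belongs when home (gauge axes), on the flat steel table, 34 mm above the bench, 40 mm to -x of the spindle axis. The table reaches 15 mm to its -x side, so the bar's outer end overhangs by 45 mm. Two side rails, 8 mm high and 36 mm apart inside, flank the middle from 10 to 60 mm to its +x side, up to the stop
- stop: steel stop plate at the back of the gauge table, its face at x = +20 mm in the gauge's frame, 36 mm wide, 18 mm high above the table; axes and origin those of the gauge. It must not be rammed: push the bar onto it with about 5 N (over 40 N is a failure)
- spindle: the gauge's upright steel spindle, 10 mm across, not rotating; its origin is the centre of its lower end, which at the start is 4 to 9 mm above the level of the seated bar's upper face. It moves down 2.865 mm for each radian that the thimble turns (18 mm a turn)
- thimble (a joint): turn of the thimble, the plain sleeve 22 mm across and 32 mm tall above the gauge's head, in rad: grows as it turns clockwise seen from above and lowers the spindle; 0 to 5.2, friction about 0.065 N m. It is driven through the ratchet cap; do not turn the sleeve itself
- ratchet (a joint): slip of the ratchet cap on the thimble, in rad: stays at 0 while cap and thimble turn together and grows as the cap slips on clockwise. The clutch slips steadily at about 0.12 N m in either direction, which gives about 19 N of spindle pressure on the bar; the friction of the thimble keeps that pressure when the cap is let go
- cap_top (a point): centre of the top of the ratchet cap, the dark knurled knob on top of the gauge, 28 mm across, 26 mm tall, z up; 190 mm over the bench with the spindle up. It rides down with the spindle, 2.865 mm per rad: a hand gripping it must go down as it turns (else it may slip early), and no farther once the spindle meets the bar (over 35 N on the bar fails). The sleeve below it is narrower
- file: bystander, leave alone: flat steel file with a wooden handle, 270 mm long, 22 mm high; origin under its middle, x towards the blade tip
- oil_bottle: bystander, leave alone: green glass bottle with a black cap, 52 mm across, 140 mm tall, upright; origin at the centre of its underside
- stub: bystander, leave alone: upright steel round stub, 28 mm across, 36 mm tall; origin at the centre of its underside
- square: bystander, leave alone: steel try square lying flat: stock 75 mm long along x, 16 mm high, and a thin blade of about 115 mm along y; origin under the middle of the stock
- hammer: bystander, leave alone: hammer lying down, 260 mm long, x towards the head; origin under its middle
- case: bystander, leave alone: open dark wooden instrument case with compartments, 110 x 180 x 45 mm; origin at the centre of its underside
- brush: bystander, leave alone: wooden bench brush lying down, 200 mm long, x towards the bristles; origin under its middle
Not all that is in view belongs to the job. What is shaped like the gauge but green or orange is not meant.

How it is judged (in metres and radians):
On the way, in this order (a step that is already met when the one before it is completed fails the run):
1. the bar lies flat on the gauge's table, home against the stop, let go (x of bar in the frame of gauge between -0.042 and -0.037 m and y of bar in the frame of gauge between -0.008 and 0.008 m and z of bar in the frame of gauge between 0.031 and 0.037 m and angle between the x axis of bar and the x axis of gauge, either way round below 0.12 rad and angle between bar's own z axis and vertical below 0.06 rad and contact force between the fingers and bar below 0.1 N and linear speed of bar below 0.02 m/s), for 0.2 s.
2. the cap slips while the spindle presses on the bar (contact force between spindle and bar above 12 N and value of joint ratchet above 0.8 rad), for 0.1 s.
At the end, for the whole second after the job is handed in: The bar lies flat on the gauge table (within 3 mm in height, 0.06 rad tilt), within 2 mm of the stop, within 8 mm of the middle and 0.12 rad of straight, at rest; the spindle presses on it with more than 8 N; the cap has slipped forward on the thimble by 0.8 to 2.4 rad in all (x of bar in the frame of gauge between -0.042 and -0.037 m and y of bar in the frame of gauge between -0.008 and 0.008 m and z of bar in the frame of gauge between 0.031 and 0.037 m and angle between the x axis of bar and the x axis of gauge, either way round below 0.12 rad and angle between bar's own z axis and vertical below 0.06 rad and contact force between spindle and bar above 8 N and value of joint ratchet between 0.8 and 2.4 rad and linear speed of bar below 0.01 m/s and velocity of joint thimble below 0.1 rad/s); the robot touches nothing.
It fails at once if the spindle is forced onto the bar (over 35 N) (contact force between spindle and bar above 35 N).
It fails at once if the bar is rammed against the stop (over 40 N) (contact force between stop and bar above 40 N).
It fails at once if the clutch is run on: more than 2.4 rad of slip in all (value of joint ratchet above 2.4 rad or value of joint ratchet below -2.4 rad).
It fails at once if a bystander is moved by more than 30 mm (distance of any of file, oil_bottle, stub, square, hammer, case, brush from where it was at the start of the episode above 0.03 m).
It also fails if it takes over 72 s, if anything falls off the work surface, if the arm or the gripper's body presses on something with over 40 N, if the wrist force passes 120 N, or if a joint passes its speed limit or range.

## Robot

A 6-joint arm with a two-finger parallel gripper is mounted at the origin on the work surface. World frame = base frame: x ahead of the robot, y to its left, z up, the work surface at z = 0. Lengths are in mm, angles in rad, forces in N, time in s.
With the tool pointing down it reaches from about 300 to 850 mm from the base axis. Payload 5.4 kg.
Tool frame: the origin (TCP) lies at the very end of the fingers, on their centre line; the grasp point (between the pads) lies 19 mm behind it; z points along the fingers, y is the direction in which the jaws open and shut (so a half turn about z gives the same grasp; the last joint's range is limited). The gripper opens to 85 mm and grips with 20 to 120 N. Pads are 22 mm wide; open, the fingers measure 114 mm over their backs; the gripper's body (76 mm by 85 mm) begins 54 mm behind the grasp point. The pads swing forward as they close: fully open they stand 13 mm farther back than shut.
Start: joints at [0.892, 0.158, 1.597, -0, 1.386, -0.21], TCP at [259.801, 512.942, 202.599] pointing down, gripper open.
Joint ranges: [-2.91, 2.91], [-0.94, 2.29], [0.18, 2.7], [-1.29, 4.43], [0.17, 2.64], [-3, 3]. Speed limits (rad/s): [2.57, 2.57, 3.14, 3.14, 3.14, 3.14].

## Interface

Orientations are given as a unit quaternion [x, y, z, w].
In Python, from workcell import arm, imaging gives the robot as it stands. Calls block until the motion is done:
- arm.goto(position, orientation): joint-space move of the TCP to a pose.
- arm.move_straight(position, rotation=None, speed=150, until_force=None): straight line of the TCP; rotation=None keeps the orientation; speed is the mean speed in mm/s. With until_force (N) it stops when the force on the tool has changed by that much, and returns True; else False.
- arm.set_joints(angles): joint-space move.
- arm.gripper_open() and arm.gripper_close(f_grip=None): open the fingers fully, or close them until they stop; f_grip is the grip in N (None keeps the last).
- arm.hold(seconds).
- arm.solve_ik(position, orientation): joint angles nearest the present ones, or None.
- imaging.snapshot(name): name is "side" or "top"; returns (picture, depth): 400x640x3 uint8, red, green, blue; 400x640 float32, mm along the optical axis (not along the pixel's ray), 0 where there is no reading.
- imaging.camera_model(name): a dict with "fx", "fy", "cx", "cy" (pixels), "extrinsics" (4x4, takes a point from world to camera coordinates). Camera axes: x right, y down, z forward; pixel columns grow to the right and rows downward; lengths in mm; the calibration is good to about 2 mm. A picture is of the moment at which its call begins. camera_model takes no time and is no camera call.
A pose or a line that the arm cannot do raises arm.PlanningError and nothing moves.
- arm.hand_in(): hands the job in, once; it reports no verdict.
Readings, each from a call of its own:
- arm.read_time(): time.
- arm.read_joints(): joint angles.
- arm.read_joint_velocities(): joint speeds.
- arm.read_joint_torque(): joint torques, N m.
- arm.read_eef_pos(): TCP position.
- arm.read_orientation(): TCP orientation.
- arm.read_ft_force(): force on the tool from outside, world axes, zero at the start.
- arm.read_moment(): the same for the moment, N m.
- arm.read_finger_gap(): finger opening in mm.
Only numpy, scipy, OpenCV 4.12 (cv2) and the standard library are available. Lean on these libraries where they do the work, as an engineer would, in place of code of your own. Each camera call takes 0.05 s, during which the arm holds its last target.

## Working session

There is one attempt and no reset: what is moved stays moved. The work goes in short steps, each a Python script; the robot and the scene stay as the last script left them, time stands still between calls to the robot, and variables do not carry over. Pictures are saved under pics/ and viewed, and the job is handed in when it is done.

```bash
ls; mkdir -p pics
python3 - <<'E'
from workcell import arm, imaging
import cv2,numpy as np
for n in("side","top"):
    p,d=imaging.snapshot(n); cv2.imwrite(f"pics/{n}0.png",p[:,:,::-1]); np.savez(f"{n}0.npz",p=p,d=d)
    m=imaging.camera_model(n); print(n,m["fx"],m["fy"],m["cx"],m["cy"]);print(np.round(m["extrinsics"],3))
print(arm.read_orientation(),arm.read_time(),arm.read_finger_gap())
E
```

```text
pics
side 474.0509518657942 474.0509518657942 318.68206189615944 193.46583126217172
[[ 8.160000e-01 -5.780000e-01 -9.000000e-03 -3.960300e+02]
 [-3.240000e-01 -4.440000e-01 -8.350000e-01  3.001640e+02]
 [ 4.790000e-01  6.850000e-01 -5.500000e-01  1.022269e+03]
 [ 0.000000e+00  0.000000e+00  0.000000e+00  1.000000e+00]]
top 390.139337399755 390.139337399755 313.6441023963286 202.19397877655308
[[ 2.000000e-03 -1.000000e+00 -1.000000e-03  5.381200e+01]
 [-9.930000e-01 -2.000000e-03 -1.150000e-01  5.327140e+02]
 [ 1.150000e-01  2.000000e-03 -9.930000e-01  1.234697e+03]
 [ 0.000000e+00  0.000000e+00  0.000000e+00  1.000000e+00]]
[ 2.32251716e-01  9.72655322e-01 -7.92288720e-04 -3.71814887e-04] 0.1 85.32539213286336
```

View pics/top0.png

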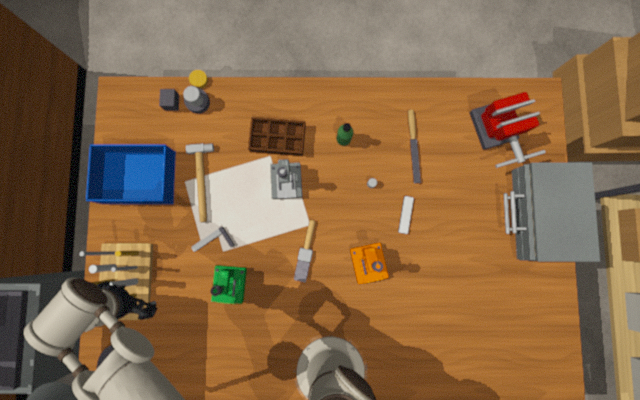

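View pics/side0.png

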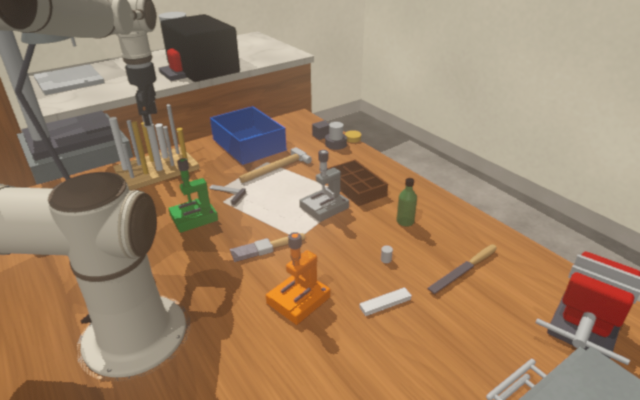

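The top view shows the white bar at (407,215) and the grey gauge at (286,180), which opens roughly towards the robot. The orange gauge (369,263) and green gauge (229,284) are decoys. Next I'll zoom in and measure.

```bash
cat > h.py <<'E'
from workcell import arm, imaging
import cv2,numpy as np
from scipy.spatial.transform import Rotation as R
def ray(n,uv):
    m=imaging.camera_model(n);E=np.array(m["extrinsics"]);Rm=E[:3,:3];t=E[:3,3]
    uv=np.atleast_2d(uv).astype(float)
    d=np.c_[(uv[:,0]-m["cx"])/m["fx"],(uv[:,1]-m["cy"])/m["fy"],np.ones(len(uv))]
    return -Rm.T@t, d@Rm
def plane(n,uv,z):
    c,d=ray(n,uv); return c+d*((z-c[2])/d[:,2])[:,None]
def cloud(n,d):
    m=imaging.camera_model(n)
    v,u=np.mgrid[:400,:640]; c,r=ray(n,np.c_[u.ravel(),v.ravel()])
    P=c+r*d.reshape(-1,1); P[d.ravel()==0]=np.nan
    return P.reshape(400,640,3)
def project(n,P):
    m=imaging.camera_model(n);E=np.array(m["extrinsics"]);q=np.atleast_2d(P)@E[:3,:3].T+E[:3,3]
    return np.c_[q[:,0]/q[:,2]*m["fx"]+m["cx"],q[:,1]/q[:,2]*m["fy"]+m["cy"]]
E
python3 - <<'E'
from h import *
t=np.load("top0.npz");s=np.load("side0.npz")
a=cv2.resize(t["p"][145:245,250:330],None,fx=6,fy=6,interpolation=cv2.INTER_CUBIC)
cv2.imwrite("pics/ctop.png",a[:,:,::-1])
a=cv2.resize(s["p"][140:230,280:370],None,fx=6,fy=6,interpolation=cv2.INTER_CUBIC)
cv2.imwrite("pics/cside.png",a[:,:,::-1])
# bar
for n,f,roi in(("top",t,(185,245,385,430)),("side",s,(280,325,350,420))):
    p=f["p"].astype(int);m=(p.min(2)>150)&(p.max(2)-p.min(2)<40)
    k=np.zeros_like(m);k[roi[0]:roi[1],roi[2]:roi[3]]=m[roi[0]:roi[1],roi[2]:roi[3]]
    P=cloud(n,f["d"])[k]
    print(n,k.sum(),"z med",np.nanmedian(P[:,2]),np.nanmedian(P,0))
    v,u=np.nonzero(k)
    W=plane(n,np.c_[u,v],14)[:,:2].astype(np.float32)
    print(cv2.minAreaRect(W), W.mean(0))
# heights of gauge
P=cloud("top",t["d"])[145:245,250:330]
P=P.reshape(-1,3);
for lo,hi in((28,40),(40,50),(85,120),(180,200)):
    q=P[(P[:,2]>lo)&(P[:,2]<hi)]
    print(lo,hi,len(q),q.mean(0) if len(q) else 0,cv2.minAreaRect(q[:,:2].astype(np.float32)) if len(q) else 0)
E
```

```text
top 326 z med 14.552365349501656 [ 496.0522979  -245.95166761   14.55236535]
((495.2316589355469, -246.0441436767578), (28.95697784423828, 121.12625122070312), 79.13603973388672) [ 494.94672 -246.11865]
side 511 z med 12.633011942726512 [ 491.47175706 -250.38077734   12.63301194]
((492.624267578125, -251.583984375), (29.57183074951172, 121.30038452148438), 79.12715148925781) [ 491.3979  -251.49529]
28 40 769 [604.10049035 147.99736215  33.19732767] ((633.6010131835938, 177.98289489746094), (174.29800415039062, 176.89675903320312), 89.83479309082031)
40 50 205 [677.9557418  165.23580601  44.32001011] ((640.174072265625, 178.19464111328125), (158.41128540039062, 170.27354431152344), 0.2885151207447052)
85 120 160 [620.08295003 145.40215041 114.41769649] ((618.984130859375, 147.33615112304688), (68.92920684814453, 32.39435577392578), 4.556875228881836)
180 200 81 [601.73768047 146.77507055 189.54090251] ((602.5645751953125, 146.91368103027344), (26.263559341430664, 26.193553924560547), 1.4716023206710815)
```

View pics/ctop.png

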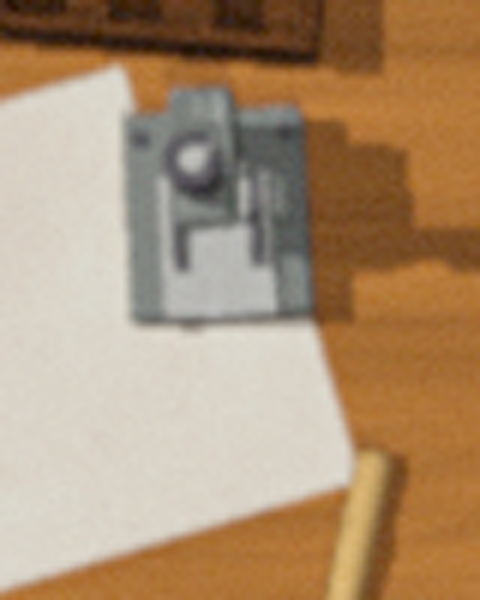

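View pics/cside.png

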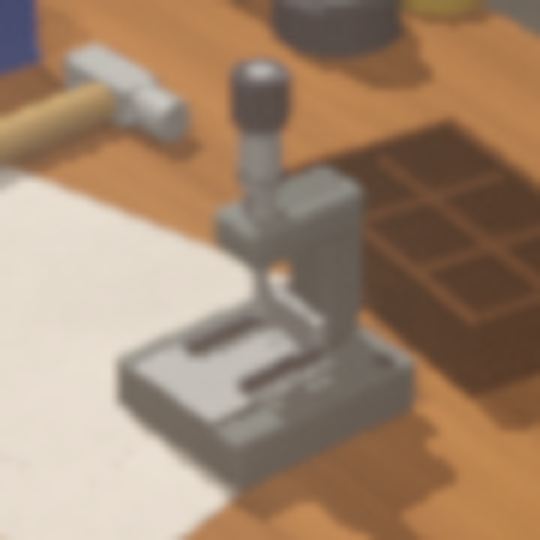

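The crops show the base corners (top crop ≈(127,112),(133,322),(312,318),(300,105)), the rails and the head. The gauge is nearly aligned with world x. Next step is to refine yaw and centre from edges and both views.

Run:
```python
from h import *
t=np.load("top0.npz");s=np.load("side0.npz")
# cap top by both cameras
for n,f,(r0,r1,c0,c1) in(("top",t,(145,245,250,330)),("side",s,(145,215,290,370))):
    C=cloud(n,f["d"])[r0:r1,c0:c1]; Q=C.reshape(-1,3); ok=~np.isnan(Q[:,0])
    Q=Q[ok]
    a=Q[(Q[:,2]>185)&(Q[:,2]<200)];print(n,"cap",len(a),a.min(0),a.max(0),np.median(a,0))
    for lo,hi in((15,30),(30,38),(38,46),(108,120)):
        b=Q[(Q[:,2]>lo)&(Q[:,2]<hi)&(Q[:,0]<670)&(Q[:,0]>530)&(abs(Q[:,1]-147)<62)]
        if len(b)>10:print(n,lo,hi,len(b),np.median(b,0),b.min(0).round(),b.max(0).round(),[np.round(x,3) for x in cv2.minAreaRect(b[:,:2].astype(np.float32))])
# pixel corners of base top, several heights
c=np.array([[127,112],[133,322],[312,318],[300,105]])/6+[250-.42,145-.42]
for z in(20,24,34):
    w=plane("top",c,z)[:,:2];print(z,w.round(1).tolist(),"side lens",[round(float(np.linalg.norm(w[i]-w[(i+1)%4])),1) for i in range(4)])
    e1=w[0]-w[1];e2=w[3]-w[2];e3=w[1]-w[2];e4=w[0]-w[3]
    print([round(float(np.arctan2(e[1],e[0])),3) for e in(e1,e2)],[round(float(np.arctan2(-e[0],e[1])),3) for e in(e3,e4)],"centre",w.mean(0))
# rails & table front in top crop
c=np.array([[182,270],[182,225],[258,265],[260,215],[165,315],[275,313]])/6+[250-.42,145-.42]
print(plane("top",c,42).round(1)[:4],plane("top",c,34).round(1)[4:])
# side: table corner points from cside: front-left, front-right
c=np.array([[120,375],[245,440],[412,360],[138,360],[218,418]])/6+[280-.42,140-.42]
for z in(24,28,34):print(z,plane("side",c,z)[:,:2].round(1).tolist())
```

```text
top cap 78 [589.46708153 133.90650005 185.09712061] [615.80336411 160.13585564 195.67328466] [601.53771483 145.74637657 189.87868197]
top 15 30 214 [602.80468962 126.43367772  28.26059957] [546.  96.  18.] [663. 199.  30.] [array([604.085, 147.667]), array([114.78 , 100.981]), np.float64(2.823)]
top 30 38 558 [585.25459621 141.72876688  33.51073438] [545.  96.  30.] [662. 199.  38.] [array([603.8  , 147.121]), array([114.104,  99.293]), np.float64(3.715)]
top 38 46 64 [591.96890354 138.03637898  40.2790308 ] [548. 119.  38.] [652. 191.  46.] [array([596.037, 150.437]), array([103.805,  62.238]), np.float64(11.952)]
top 108 120 153 [630.9366153  143.11032614 115.16779941] [585. 130. 108.] [653. 165. 120.] [array([618.984, 147.335]), array([69.009, 32.294]), np.float64(4.763)]
side cap 40 [589.14087972 128.71661567 185.23996112] [614.26917355 153.57008459 191.13493562] [600.02617389 141.9215333  187.75916623]
side 15 30 418 [592.34868262 110.15352403  26.8507499 ] [543.  89.  15.] [665. 198.  30.] [array([604.687, 144.001]), array([118.144, 104.908]), np.float64(3.72)]
side 30 38 327 [
[... 655 characters left out ...]
96.9], [546.0, 191.9], [548.4, 94.5], [666.5, 101.8]] side lens [116.5, 97.4, 118.3, 95.2]
[0.043, 0.062] [0.025, 0.043] centre [605.83568765 146.29140985]
34 [[660.2, 195.8], [544.8, 190.8], [547.2, 94.2], [664.3, 101.4]] side lens [115.6, 96.7, 117.4, 94.4]
[0.043, 0.062] [0.025, 0.043] centre [604.107769   145.55249401]
[[572.  164.   42. ]
 [596.5 164.3  42. ]
 [574.8 123.1  42. ]
 [602.1 122.3  42. ]] [[548.6 173.6  34. ]
 [549.8 114.2  34. ]]
24 [[542.9, 178.2], [560.8, 97.9], [666.4, 104.6], [557.3, 183.9], [560.8, 120.2]]
28 [[539.8, 173.3], [557.6, 93.4], [662.6, 100.0], [554.1, 178.9], [557.6, 115.5]]
34 [[535.1, 165.8], [552.7, 86.6], [657.0, 93.1], [549.3, 171.5], [552.8, 108.5]]
```

Gauge origin is about (602,147) by the top camera and about (601,142) by the side camera, with yaw about 0.062 rad. The bar shows the same inter-camera y offset of about 5 mm: top (495,-246), side (492,-251), both at yaw -0.19. That makes it a camera bias. I'll grasp using the mean, then use the gripped bar at a known TCP to calibrate each camera.

```bash
cat >> h.py <<'E'
def down(ang):  # tool down, tool x at world angle ang
    c,s=np.cos(ang),np.sin(ang)
    M=np.array([[c,s,0],[s,-c,0],[0,0,-1.]])
    return R.from_matrix(M).as_quat()
def st(m=""):
    print(m,"t",round(arm.read_time(),2),"p",np.round(arm.read_eef_pos(),1),"f",np.round(arm.read_ft_force(),2),"m",np.round(arm.read_moment(),3),"gap",round(arm.read_finger_gap(),2))
E
python3 - <<'E'
from h import *
y=-0.19; c=np.array([493.8,-248.5]); g=c-40*np.array([np.cos(y),np.sin(y)])
p=arm.read_eef_pos()
arm.move_straight([p[0],p[1],290],speed=250)
q=down(y); print(arm.solve_ik([*g,3],q))
arm.goto([*g,110],q); st()
print(arm.read_joints())
arm.move_straight([*g,30],speed=120)
pic,d=imaging.snapshot("side"); cv2.imwrite("pics/side1.png",pic[:,:,::-1])
pic,d=imaging.snapshot("top"); cv2.imwrite("pics/top1.png",pic[:,:,::-1])
st()
E
```

```text
[-7.22679524e-01  2.61425697e-01  1.91195889e+00 -4.44089210e-16
  9.68208071e-01  1.03811680e+00]
 t 3.42 p [ 454.9 -240.5  110.2] f [ 0.21 -0.26  0.64] m [-0.013 -0.032 -0.015] gap 84.95
[-7.21527866e-01  9.45211251e-02  1.85815127e+00  1.71946626e-04
  1.18861548e+00  1.03802297e+00]
 t 4.33 p [ 455.3 -241.6   31.1] f [-0.79  0.26 -0.32] m [ 0.014 -0.022  0.032] gap 85.86
```

Run:
```python
from h import *
a=cv2.imread("pics/side1.png")[230:340,300:460];b=cv2.imread("pics/top1.png")[170:270,350:470]
cv2.imwrite("pics/c1.png",np.vstack([cv2.resize(a,(480,330)),cv2.resize(b,(480,270*400//400))])[:600])
```

```text
(no output)
```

View pics/c1.png

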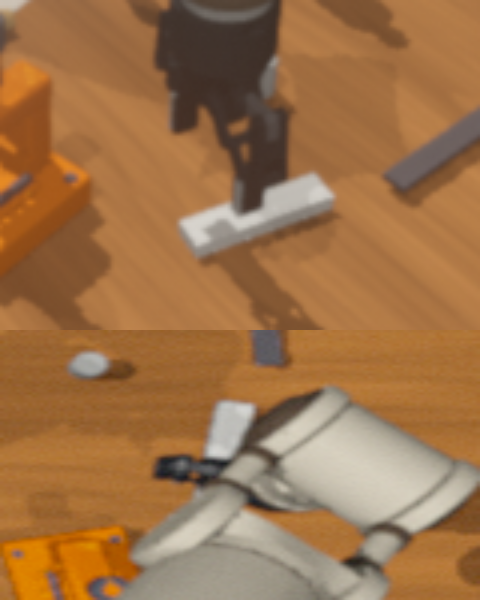

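In the side crop the near finger (250,170) and far finger (180,110) straddle the bar near its robot end, as intended. I'll go down and grip.

Run:
```python
from h import *
y=-0.19; c=np.array([493.8,-248.5]); g=c-40*np.array([np.cos(y),np.sin(y)])
hit=arm.move_straight([*g,3],speed=50,until_force=6); st(hit)
arm.gripper_close(50); st("closed")
p=arm.read_eef_pos(); print(R.from_quat(arm.read_orientation()).as_matrix().round(3))
arm.move_straight([p[0],p[1],120],speed=150); st("up")
for n in("side","top"):
    pic,d=imaging.snapshot(n); cv2.imwrite(f"pics/{n}2.png",pic[:,:,::-1]); np.savez(f"{n}2.npz",p=pic,d=d)
a=cv2.imread("pics/side2.png")[130:330,280:480];b=cv2.imread("pics/top2.png")[170:270,350:470]
cv2.imwrite("pics/c2.png",np.hstack([cv2.resize(a,(400,400)),cv2.resize(b,(400,333)).copy()if 0 else cv2.resize(b,(400,400))]))
```

```text
False t 5.03 p [ 454.5 -241.     2.9] f [-0.    0.52 -0.06] m [ 0.007  0.013 -0.015] gap 85.75
closed t 5.79 p [ 454.5 -240.9    3. ] f [-0.23 -0.04  0.16] m [ 0.023  0.024 -0.016] gap -0.01
[[ 0.982 -0.189  0.   ]
 [-0.189 -0.982 -0.   ]
 [ 0.     0.    -1.   ]]
up t 6.72 p [ 453.8 -240.4  118.9] f [-0.06  0.86  0.58] m [0.008 0.014 0.016] gap 0.12
```

View pics/c2.png

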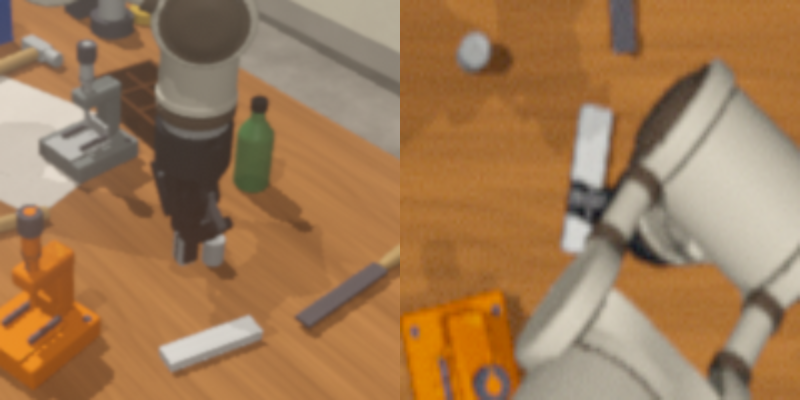

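The gripper closed to gap 0 and the bar stayed where it was, so the grasp missed. I'll project my assumed points into the images to find out why.

Run:
```python
from h import *
y=-0.19;c=np.array([493.8,-248.5]);u=np.array([np.cos(y),np.sin(y)])
pts=np.array([[*(c+60*u),14],[*(c-60*u),14],[454.5,-241,3],[453.8,-240.4,119]])
for n in("top","side"): print(n,project(n,pts).round(1).tolist())
for n,x0,y0,x1,y1 in(("top",370,170,450,250),("side",330,220,430,320)):
    for k in(0,2):
        im=np.load(f"{n}{k}.npz")["p"][:,:,::-1].copy()
        im=cv2.resize(im[y0:y1,x0:x1],(400,400),interpolation=cv2.INTER_CUBIC);s=400/(x1-x0)
        for i,q in enumerate(project(n,pts)): cv2.circle(im,tuple(int(v) for v in (q-[x0,y0])*s),4,[(0,0,255),(0,0,255),(255,0,0),(0,255,0)][i],-1)
        cv2.imwrite(f"/tmp/{n}{k}.png",im)
I=lambda k:cv2.imread(f"/tmp/{k}.png")
cv2.imwrite("pics/ov.png",cv2.resize(np.vstack([np.hstack([I("top0"),I("top2")]),np.hstack([I("side0"),I("side2")])]),(600,600)))
```

```text
top [[409.4, 196.9], [403.3, 232.8], [403.6, 226.9], [412.2, 225.2]]
side [[407.0, 290.4], [361.5, 306.6], [369.1, 307.3], [371.4, 269.0]]
```

View pics/ov.png

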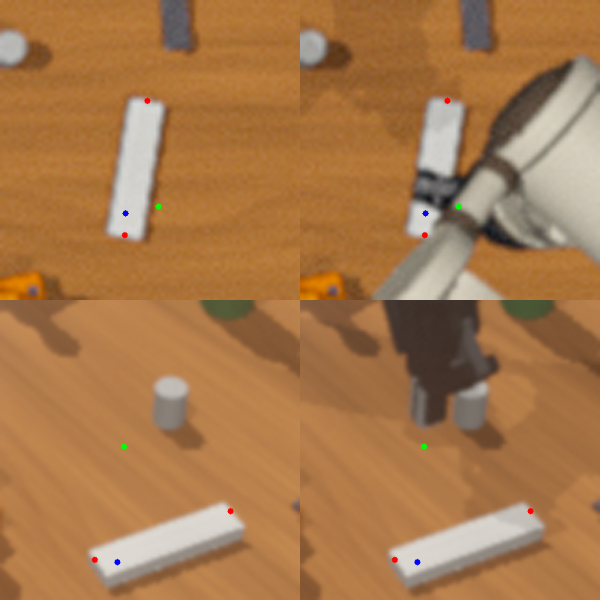

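The side view puts the finger tip at about (372,261), but the reported TCP projects to (371,269). The real tips therefore sit roughly 20 mm above the TCP I was told. I'll check by touching the bare bench with the closed fingers.

Run:
```python
from h import *
arm.move_straight([430,-310,60],speed=200)
arm.move_straight([430,-310,8],speed=100); st("z8")
hit=arm.move_straight([430,-310,-25],speed=20,until_force=4); st(hit)
for n in("side","top"):
    pic,d=imaging.snapshot(n); cv2.imwrite(f"pics/{n}3.png",pic[:,:,::-1]); np.savez(f"{n}3.npz",p=pic,d=d)
    print(n,project(n,[[430,-310,0]]))
a=cv2.imread("pics/side3.png")[230:380,280:480];b=cv2.imread("pics/top3.png")[170:270,370:470]
cv2.imwrite("pics/c3.png",np.hstack([cv2.resize(a,(400,300)),cv2.resize(b,(300,300))]))
arm.move_straight([430,-310,60],speed=150)
```

```text
z8 t 8.12 p [ 430.5 -310.2    8.5] f [-0.26 -0.74  0.6 ] m [-0.032 -0.024 -0.028] gap 0.22
False t 9.92 p [ 430.1 -310.1  -24.9] f [-0.92 -0.11 -0.31] m [ 0.039 -0.038 -0.003] gap 0.16
side [[381.22902482 332.90286616]]
top [[424.55135614 234.49214549]]
```

View pics/c3.png

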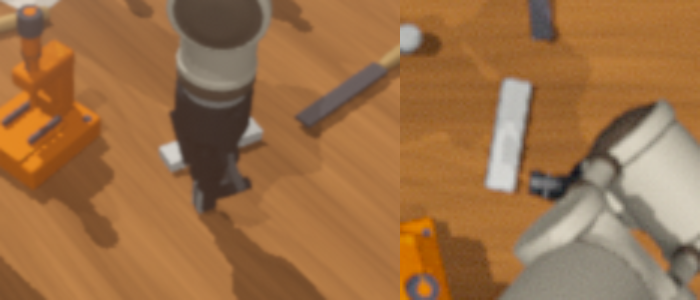

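No contact even at reported z = -25, with the tip seen near (381,336). I'll probe deeper, gently.

Run:
```python
from h import *
arm.move_straight([430,-310,-20],speed=150); st()
try:
    hit=arm.move_straight([430,-310,-55],speed=20,until_force=4)
except arm.PlanningError as e: print(e);hit=None
st(hit)
for n in("side",):
    pic,d=imaging.snapshot(n); cv2.imwrite(f"pics/{n}4.png",pic[:,:,::-1]); np.savez(f"{n}4.npz",p=pic,d=d)
    p=arm.read_eef_pos();print(n,project(n,[p,[p[0],p[1],0]]))
a=cv2.imread("pics/side4.png")[280:360,330:430]
cv2.imwrite("pics/c4.png",cv2.resize(a,(600,480)))
p=arm.read_eef_pos();arm.move_straight([430,-310,60],speed=150);st()
```

```text
t 11.42 p [ 430.2 -310.2  -19.8] f [-0.43 -0.37 -0.65] m [-0.045  0.003  0.06 ] gap -0.04
True t 12.14 p [ 430.  -310.1  -28.6] f [-0.67 -0.21  3.82] m [0.087 0.074 0.004] gap 0.06
side [[380.39992694 341.78223049]
 [381.23788038 332.90564038]]
 t 12.93 p [ 429.4 -309.3   58.9] f [-1.3   0.64 -0.12] m [0.004 0.009 0.018] gap -0.1
```

View pics/c4.png

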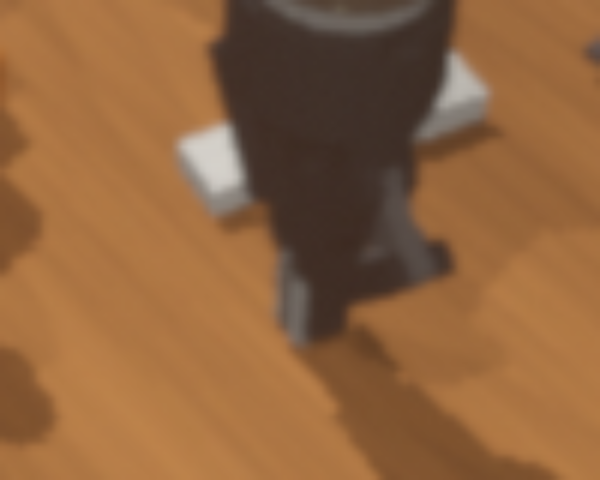

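The bench is met at reported z = -28.6, so the shut tips are about 28 mm short of the stated TCP. There also seems to be a block beside the tip at crop (440,260). I'll take a closer look near the side camera, shut and open.

Run:
```python
from h import *
arm.move_straight([400,-370,250],speed=300); st()
ims=[]
for k in(0,1):
    if k: arm.gripper_open(); st("open")
    pic,d=imaging.snapshot("side"); np.savez(f"g{k}.npz",p=pic,d=d)
    p=arm.read_eef_pos(); q=project("side",[p])[0]; print(q)
    x,y=int(q[0]),int(q[1])
    b=pic[:,:,::-1].copy(); b[y,x]=(0,0,255)
    ims.append(cv2.resize(b[max(0,y-110):y+30,x-60:x+60],(390,455),interpolation=cv2.INTER_CUBIC))
cv2.imwrite("pics/g.png",np.hstack(ims))
```

```text
t 13.76 p [ 399.4 -368.7  247.4] f [-0.1   0.53 -0.97] m [-0.018 -0.034  0.026] gap -0.3
[399.3463557  267.20371943]
open t 14.59 p [ 400.  -370.   250.1] f [-0.77  0.18 -0.23] m [0.069 0.03  0.005] gap 85.44
[400.48515492 266.2122031 ]
```

View pics/g.png

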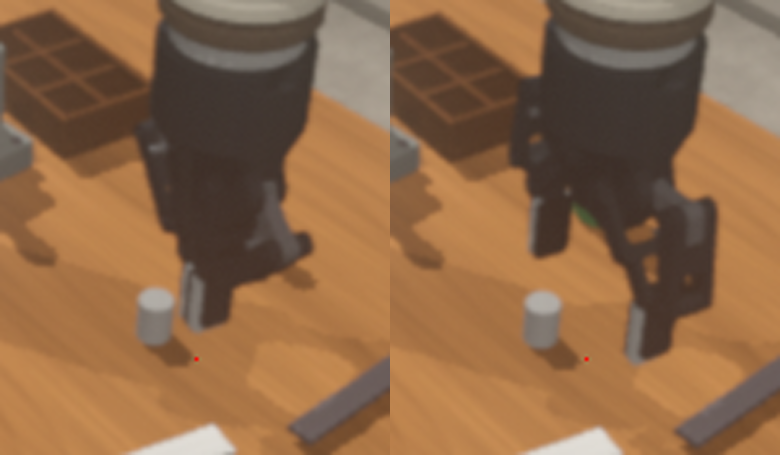

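The gripper is symmetric; the block is only the linkage. The shut tip at (207,328) sits above the red TCP mark at (197,358), so there is a tool offset of about 28 mm along z. I'll check for a sideways offset too, by viewing the shut tips at two wrist turns half a turn apart.

Run:
```python
from h import *
print("side tip at bench:",plane("side",[[381.7-.4,335.8-.4]],0))
arm.gripper_close(50)
ims=[]
for a in(-0.19,-0.19+np.pi):
    arm.goto([400,-370,200],down(a)); st(a)
    for n in("side","top"):
        pic,d=imaging.snapshot(n)
        np.savez(f"r{n}{len(ims)}.npz",p=pic,d=d)
        q=project(n,[arm.read_eef_pos()+np.array([0,0,28.3])])[0];print(n,q)
        x,y=int(round(q[0])),int(round(q[1]));b=pic[:,:,::-1].copy();b[y,x]=(0,0,255)
        ims.append(cv2.resize(b[y-25:y+15,x-20:x+20],(400,400),interpolation=cv2.INTER_NEAREST)[:,50:350])
cv2.imwrite("pics/rot.png",cv2.resize(np.vstack([np.hstack(ims[0::2]),np.hstack(ims[1::2])]),(450,600)))
```

```text
side tip at bench: [[ 425.65988784 -315.11979958    0.        ]]
-0.19 t 15.72 p [ 399.2 -368.9  198.8] f [0.83 0.66 0.46] m [-0.002  0.009 -0.036] gap -0.17
side [399.48568138 275.15868673]
top [471.45102641 242.7279595 ]
2.951592653589793 t 18.48 p [ 400.  -370.   200.1] f [ 0.01  0.84 -0.07] m [0.025 0.066 0.027] gap 0.18
side [399.40452804 275.45278937]
top [470.8924757  242.95071597]
```

View pics/rot.png

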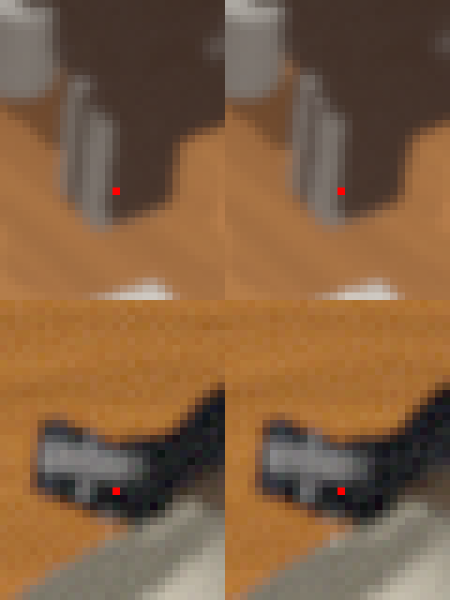

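Both turns look the same, so there is no sideways tool offset, only about 28 mm along z. The side camera reads about (-4,-5) mm off and the top camera is close to the robot frame. I'll use bar (495.5,-246) and gauge (603,147), with z corrected by -28.3, and grasp again.

```bash
echo 'DZ=-28.3' >> h.py
python3 - <<'E'
from h import *
y=-0.19; c=np.array([495.5,-246.]); g=c-42*np.array([np.cos(y),np.sin(y)])
arm.gripper_open()
arm.goto([*g,40+DZ+30],down(y)); st()
hit=arm.move_straight([*g,2+DZ],speed=60,until_force=6); st(hit)
arm.gripper_close(50); st("closed")
if arm.read_finger_gap()>15:
    arm.move_straight([*g,90+DZ],speed=120); st("up")
pic,d=imaging.snapshot("side"); cv2.imwrite("pics/side5.png",pic[:,:,::-1]); np.savez("s5.npz",p=pic,d=d)
a=cv2.imread("pics/side5.png")[200:330,320:450];cv2.imwrite("pics/c5.png",cv2.resize(a,(520,520)))
E
```

```text
t 22.21 p [ 454.3 -238.3   41.8] f [-0.23 -0.99  0.76] m [0.062 0.011 0.009] gap 85.46
False t 23.49 p [ 454.6 -238.4  -25.9] f [ 0.17  0.03 -0.67] m [ 0.021 -0.02  -0.011] gap 85.14
closed t 24.06 p [ 454.6 -238.5  -25.9] f [-0.08  0.34  2.89] m [-0.019  0.1   -0.068] gap 26.12
up t 24.94 p [ 453.6 -237.5   60.8] f [-0.44 -0.38 -1.96] m [0.022 0.072 0.059] gap 26.89
```

View pics/c5.png

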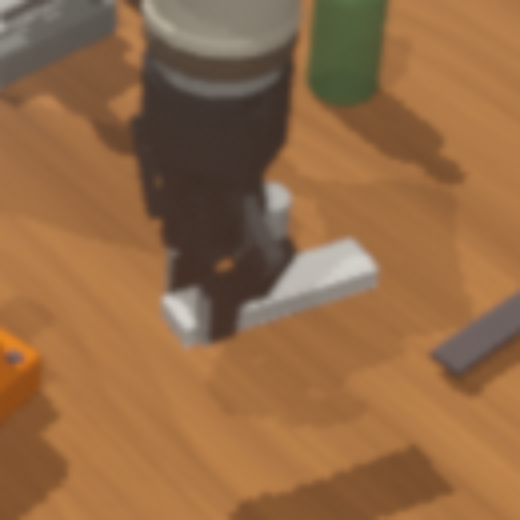

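The side view shows the bar held level, gap about 27 mm, with the underside at TCP z + 25.9. I'll carry it high, clear of the orange gauge's cap, to a spot in front of the grey gauge, then lower it and look.

```bash
cat >> h.py <<'E'
G=np.array([603.,147.]); GY=0.062
def gw(x,y=0): return G+np.array([np.cos(GY)*x-np.sin(GY)*y,np.sin(GY)*x+np.cos(GY)*y])
BZ=-25.9   # TCP z = bar underside z + BZ
E
python3 - <<'E'
from h import *
p=arm.read_eef_pos(); arm.move_straight([p[0],p[1],230+BZ],speed=300)
g=gw(-145); arm.goto([*g,230+BZ],down(GY)); st()
print(arm.read_joints().round(2) if hasattr(arm.read_joints(),'round') else arm.read_joints())
arm.move_straight([*g,60+BZ],speed=180); st()
for n,(x0,y0,x1,y1) in(("side",(270,130,370,230)),("top",(240,140,340,240))):
    pic,d=imaging.snapshot(n); np.savez(f"{n}6.npz",p=pic,d=d)
    cv2.imwrite(f"pics/{n}6.png",cv2.resize(pic[y0:y1,x0:x1,::-1],(500,500),interpolation=cv2.INTER_CUBIC))
E
```

```text
t 27.02 p [458.4 137.2 203.7] f [ 0.15 -0.78 -1.62] m [-0.047  0.055  0.015] gap 26.87
[ 0.04 -0.1   1.86 -0.    1.38  1.55]
 t 28.11 p [459.4 137.9  35.2] f [ 0.23  0.53 -1.36] m [-0.042  0.095  0.011] gap 26.65
```

View pics/side6.png

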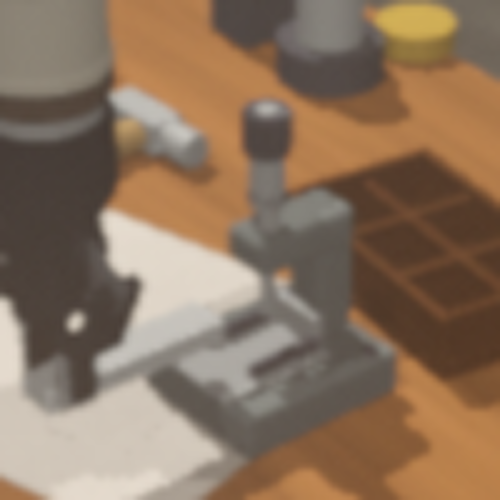

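View pics/top6.png

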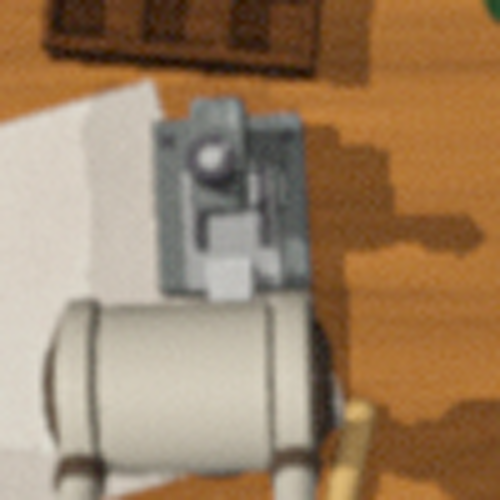

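The top view shows the bar's front end at crop (206–252, ~215–300), over the table and roughly between the rails. I'll measure its centreline against the gauge's in the same camera.

Run:
```python
from h import *
f=np.load("top6.npz");C=cloud("top",f["d"]);p=f["p"].astype(int)
Q=C[140:205,260:310].reshape(-1,3);col=p[140:205,260:310].reshape(-1,3)
b=Q[(Q[:,2]>66)&(Q[:,2]<82)&(Q[:,0]<585)]
print("bar",len(b),np.median(b,0),b.min(0),b.max(0))
# by rows: edges y
for r in range(186,200):
    row=C[r,270:305]; k=(row[:,2]>66)&(row[:,2]<82)
    if k.sum()>3: print(r,row[k].mean(0).round(1),k.sum(),row[k][:,1].min().round(1),row[k][:,1].max().round(1))
# table/rail colours on original image: row profile
f0=np.load("top0.npz")["p"]
for r in(184,186,188):
    print(r,"y range",plane("top",[[275,r],[300,r]],42).round(1)[:,:2].tolist()); print(f0[r,272:302].mean(1).astype(int).tolist())
C0=cloud("top",np.load("top0.npz")["d"])
for r in range(176,198,3):
    print(r, [f"{v:.0f}" for v in C0[r,272:302,2]])
```

```text
bar 73 [547.0189137  144.89502446  75.34003749] [536.84743365 129.43042843  67.13674431] [559.82348629 157.66550099  80.80157854]
192 [559.4 144.9  75.8] 9 132.0 157.2
193 [556.1 144.8  76.4] 9 132.3 157.3
194 [553.3 145.   74.2] 9 132.4 157.7
195 [550.  144.9  74.9] 9 132.2 157.6
196 [546.8 144.8  75.4] 8 132.3 157.4
197 [543.5 144.7  76.2] 9 132.2 157.3
198 [540.4 143.2  75.7] 10 129.6 157.5
199 [537.3 143.1  75.5] 10 129.4 157.0
184 y range [[590.2, 180.1], [590.4, 99.3]]
[137, 131, 128, 128, 142, 170, 149, 101, 95, 132, 172, 182, 185, 183, 184, 182, 184, 186, 184, 152, 110, 92, 119, 109, 89, 92, 94, 92, 84, 75]
186 y range [[583.7, 180.0], [583.8, 99.2]]
[134, 130, 131, 126, 145, 170, 150, 106, 94, 135, 174, 184, 180, 182, 184, 182, 184, 183, 182, 148, 105, 91, 120, 104, 86, 87, 89, 86, 85, 76]
188 y range [[577.1, 179.9], [577.3, 99.2]]
[135, 130, 132, 131, 144, 174, 166, 118, 92, 133, 176, 182, 182, 183, 182, 181, 185, 180, 180, 162, 120, 111, 125, 113, 102, 118, 128, 126, 111, 87]
176 ['38', '31', '34', '33', '35', '35', '42', '181', '187', '186', '189', '188', '183', '177', '
[... 714 characters left out ...]
, '31', '47', '41', '34', '37', '37', '33', '34', '34', '34', '40', '36', '28', '34', '41', '45', '40', '32', '30', '33', '33', '30', '33', '31']
191 ['27', '30', '31', '32', '28', '35', '36', '32', '37', '36', '37', '33', '40', '35', '37', '35', '39', '36', '35', '34', '38', '34', '37', '33', '30', '35', '30', '33', '30', '26']
194 ['32', '32', '32', '33', '36', '31', '37', '32', '33', '34', '32', '35', '34', '33', '37', '37', '38', '35', '33', '33', '35', '34', '37', '35', '34', '30', '30', '31', '29', '27']
197 ['30', '30', '27', '29', '31', '37', '33', '37', '34', '37', '37', '34', '36', '30', '30', '31', '36', '36', '34', '34', '39', '37', '33', '36', '30', '26', '24', '25', '26', '20']
```

In the top camera, the bar's line runs about 2 mm to +y of the middle of the rails (inner edges at columns ≈281 and 291). I'll shift -1.7 mm, touch down on the table in front of the rails, back off slightly and slide in, watching the force.

```bash
sed -i 's/^G=.*/G=np.array([603.,145.3]); GY=0.062/' h.py
python3 - <<'E'
from h import *
q=down(GY)
arm.move_straight([*gw(-140),60+BZ],rotation=q,speed=60)
hit=arm.move_straight([*gw(-140),31+BZ],speed=25,until_force=3.5); st(("touch",hit))
z=arm.read_eef_pos()[2]+0.6
arm.move_straight([*gw(-140),z],speed=20); st("z")
hit=arm.move_straight([*gw(-97),z],speed=40,until_force=6); st(("mid",hit))
E
```

```text
('touch', True) t 29.48 p [462.9 136.6   6.3] f [-1.21  0.31  2.67] m [-0.018 -0.336  0.007] gap 26.58
z t 29.73 p [463.6 136.6   7.1] f [-0.81  0.1   1.99] m [ 0.029 -0.16   0.025] gap 26.42
('mid', True) t 30.54 p [498.5 138.8   7.6] f [ 0.91 -0.48  3.97] m [-0.051 -0.42   0.01 ] gap 26.86
```

The contact partway is upward force on the bar's nose: it droops slightly and drags on the table, and it isn't at the stop. I'll raise a touch and continue.

Run:
```python
from h import *
p=arm.read_eef_pos(); z=p[2]+1.2
arm.move_straight([p[0],p[1],z],speed=20); st("raised")
hit=arm.move_straight([*gw(-93),z],speed=35,until_force=6); st(("mid",hit))
if not hit:
    hit=arm.move_straight([*gw(-74),z],speed=15,until_force=5); st(("home",hit))
p=arm.read_eef_pos();print("gauge x of tcp",np.dot(p[:2]-G,[np.cos(GY),np.sin(GY)]))
for n,(x0,y0,x1,y1) in(("side",(270,130,370,230)),("top",(240,140,340,240))):
    pic,d=imaging.snapshot(n); np.savez(f"{n}7.npz",p=pic,d=d)
    cv2.imwrite(f"pics/{n}7.png",cv2.resize(pic[y0:y1,x0:x1,::-1],(500,500),interpolation=cv2.INTER_CUBIC))
```

```text
raised t 30.86 p [498.5 138.7   8.4] f [-0.54 -0.3  -0.11] m [-0.01  -0.166 -0.002] gap 26.29
('mid', False) t 31.34 p [510.4 139.5   8.7] f [ 0.8  -0.07  0.24] m [-0.011 -0.134  0.016] gap 26.49
('home', True) t 32.14 p [520.7 140.1   8.1] f [ 0.59 -0.27  3.89] m [-0.041 -0.185 -0.001] gap 26.44
gauge x of tcp -82.42171294571082
```

View pics/side7.png

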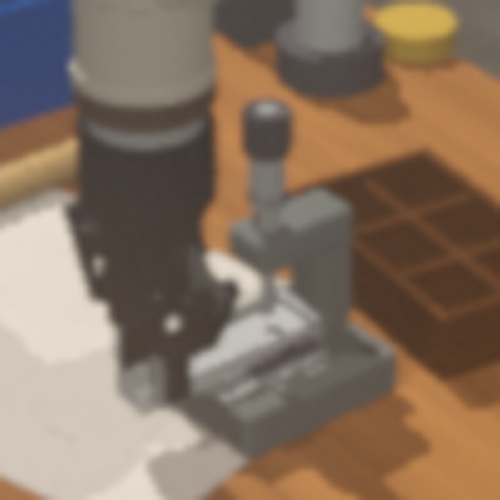

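View pics/top7.png

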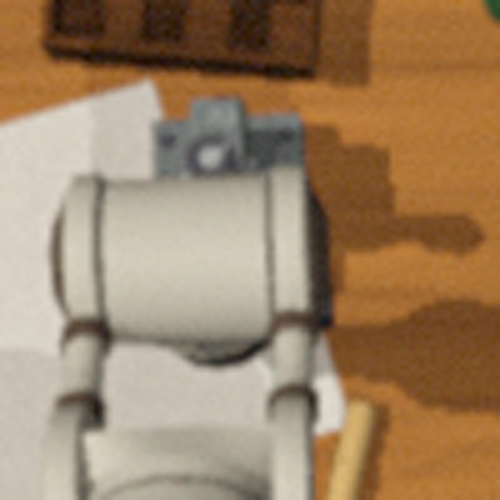

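The bar is between the rails at the back, but the trigger was again mostly vertical force. I'll relieve z and push on in small amounts, watching the x force.

Run:
```python
from h import *
u=np.array([np.cos(GY),np.sin(GY)])
p=arm.read_eef_pos(); z=p[2]+0.8
arm.move_straight([p[0],p[1],z],speed=20); arm.hold(0.1); st("relieved")
for i in range(6):
    p=arm.read_eef_pos(); t=p[:2]+2.0*u
    hit=arm.move_straight([*t,z],speed=10,until_force=4)
    f=np.mean([arm.read_ft_force() for _ in range(3)],0); q=arm.read_eef_pos()
    print(hit,"gx",round(float(np.dot(q[:2]-G,u)),2),"z",round(q[2],1),"f",f.round(2),"m",np.round(arm.read_moment(),2))
    if f[:2]@u<-3.5: break
st()
```

```text
relieved t 32.59 p [520.6 140.1   8.8] f [ 1.03 -0.84 -0.55] m [-0.016 -0.163  0.009] gap 26.41
True gx -82.5 z 8.2 f [0.42 0.05 2.63] m [-0.11 -0.24  0.02]
True gx -82.61 z 8.1 f [-0.9  -1.37  3.3 ] m [-0.06 -0.12 -0.01]
True gx -82.71 z 8.1 f [-0.98 -0.42  3.32] m [-0.04 -0.17 -0.02]
True gx -82.82 z 8.1 f [-1.09 -0.56  3.78] m [-0.05 -0.2   0.01]
True gx -82.78 z 8.2 f [-1.3  -1.85  4.53] m [-0.23 -0.28 -0.09]
True gx -82.9 z 8.2 f [-0.89 -1.49  3.21] m [-0.23 -0.22 -0.18]
 t 34.03 p [520.3 139.4   8.2] f [-0.89 -1.49  3.21] m [-0.227 -0.22  -0.178] gap 26.51
```

The nose should be at gauge x ≈ +19 and it's supported by the table. The mixed forces are hard to read, so I'll let go, look, and then nudge the bar home with shut fingers on its outer end.

Run:
```python
from h import *
u=np.array([np.cos(GY),np.sin(GY)])
arm.gripper_open(); st("open")
p=arm.read_eef_pos()
t=gw(-82); arm.move_straight([*t,95],speed=200)
t=gw(-175); arm.move_straight([*t,95],speed=300); st()
for n,(x0,y0,x1,y1) in(("side",(270,130,370,230)),("top",(240,140,340,240))):
    pic,d=imaging.snapshot(n); np.savez(f"{n}8.npz",p=pic,d=d)
    cv2.imwrite(f"pics/{n}8.png",cv2.resize(pic[y0:y1,x0:x1,::-1],(500,500),interpolation=cv2.INTER_CUBIC))
```

```text
open t 34.64 p [519.9 139.6   8.1] f [ 0.39 -0.58  0.43] m [-0.031 -0.036  0.002] gap 85.32
 t 35.68 p [426.5 134.4  93.3] f [-0.22  0.57  0.49] m [-0.064 -0.037 -0.021] gap 85.47
```

View pics/side8.png

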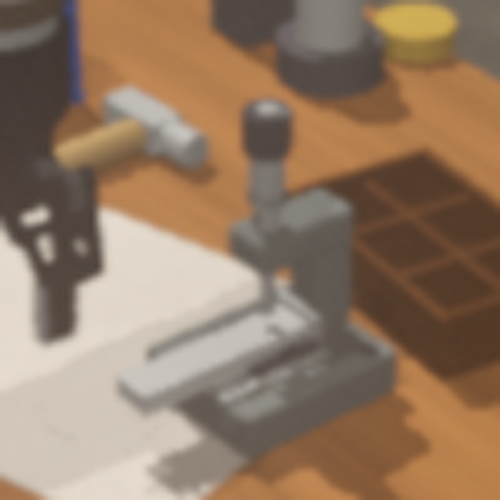

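View pics/top8.png

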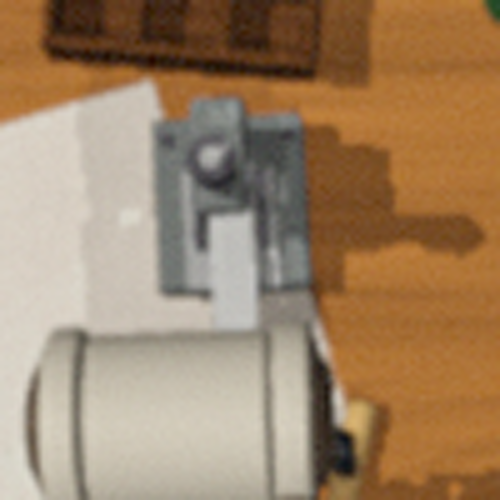

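The side view shows the bar flat between the rails with its nose near the stop. The top view has it slightly towards the right rail. Now the nudge with shut fingers on the outer end.

Run:
```python
from h import *
u=np.array([np.cos(GY),np.sin(GY)])
arm.gripper_close(50)
arm.move_straight([*gw(-125,-1),40],speed=200); arm.move_straight([*gw(-125,-1),39+DZ],speed=80)
hit=arm.move_straight([*gw(-103,-1),39+DZ],speed=15,until_force=4.5)
for i in range(3):
    q=arm.read_eef_pos();print(hit,"gx",round(float(np.dot(q[:2]-G,u)),2),np.round(arm.read_ft_force(),2));arm.hold(0.05)
q0=arm.read_eef_pos()
arm.move_straight([*(gw(-125,-1)),39+DZ],speed=60)
pic,d=imaging.snapshot("side"); np.savez("side9.npz",p=pic,d=d)
x0,y0,x1,y1=(270,130,370,230)
cv2.imwrite("pics/side9.png",cv2.resize(pic[y0:y1,x0:x1,::-1],(500,500),interpolation=cv2.INTER_CUBIC)); st()
```

```text
True gx -111.15 [ 0.12 -0.09 -0.38]
True gx -111.32 [ 0.8   0.47 -0.87]
True gx -111.54 [ 0.51  0.27 -0.14]
 t 39.14 p [478.3 136.6  10.8] f [0.03 0.46 0.17] m [-0.006 -0.041 -0.015] gap -0.13
```

View pics/side9.png

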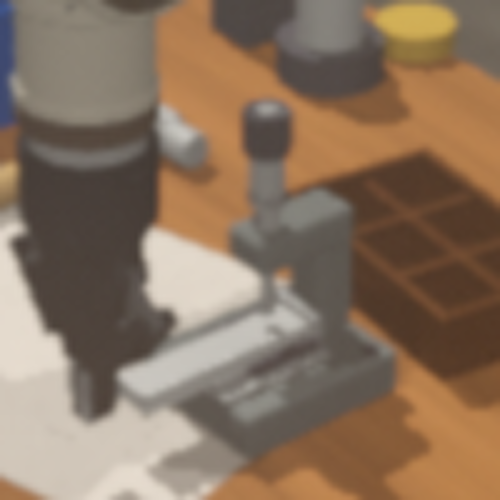

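It stopped at gauge x ≈ -111.2, which is exactly where a 22 mm pad would meet a bar that is home. One confirming push to see that the position repeats.

Run:
```python
from h import *
u=np.array([np.cos(GY),np.sin(GY)])
arm.move_straight([*gw(-114,-1),39+DZ],speed=30)
for k in range(2):
    hit=arm.move_straight([*gw(-104,-1),39+DZ],speed=8,until_force=4.5)
    q=arm.read_eef_pos();print(hit,"gx",round(float(np.dot(q[:2]-G,u)),2),np.round(arm.read_ft_force(),2))
arm.move_straight([*(gw(-130,-1)),39+DZ],speed=60); st()
```

```text
True gx -111.36 [-0.62  0.15 -0.01]
True gx -111.59 [-0.89 -0.91  0.1 ]
 t 41.24 p [473.1 136.3  10.7] f [ 0.69  0.04 -0.9 ] m [-0.056 -0.018 -0.018] gap -0.17
```

The position repeats at -111.2, -111.4 and -111.6, so the bar is home on the stop. Next is the cap: axis estimate (602.6,146.2), wrist wound back to leave room for about 5 rad clockwise. I'll check timing and wrist range above the cap first.

```bash
cat >> h.py <<'E'
CAP=np.array([602.6,146.2])
def F(n=8):
    a=np.array([np.r_[arm.read_ft_force(),arm.read_moment()] for _ in range(n)]); return a.mean(0)
E
python3 - <<'E'
from h import *
p=arm.read_eef_pos(); arm.move_straight([p[0],p[1],200],speed=300)
arm.gripper_open()
q=None
j0=arm.read_joints()
for a in(4.2,4.3,4.4,4.5):
    s=arm.solve_ik([*CAP,200],down(a)); print(a,None if s is None else np.round(s,2))
t0=arm.read_time()
s=np.array(arm.solve_ik([*CAP,200],down(0.06))); a0=s[5]
# j6 = a0+0.06-angle ; choose -2.7
ang=0.06+a0+2.7; s[5]=-2.7
arm.set_joints(s); st("above")
M=R.from_quat(arm.read_orientation()).as_matrix(); print(np.arctan2(M[1,0],M[0,0])%(2*np.pi),ang%(2*np.pi))
t=arm.read_time(); arm.move_straight([*CAP,199.4],rotation=down(ang-0.2),speed=3); print("dt",arm.read_time()-t,arm.read_joints()[5])
t=arm.read_time(); a=np.array([arm.read_ft_force()for _ in range(5)]);print("readdt",arm.read_time()-t,a.std(0)); m=np.array([arm.read_moment()for _ in range(20)]);print(m.mean(0),m.std(0),arm.read_time()-t)
E
```

```text
4.2 [ 0.04  0.28  1.47 -0.    1.4  -2.59]
4.3 [ 0.04  0.28  1.47 -0.    1.4  -2.69]
4.4 [ 0.04  0.28  1.47 -0.    1.4  -2.79]
4.5 [ 0.04  0.28  1.47 -0.    1.4  -2.89]
above t 46.33 p [602.6 146.2 200. ] f [-0.01 -0.56 -0.01] m [0.009 0.025 0.069] gap 85.33
4.314019325512573 4.314225424975078
dt 0.3500000000000014 -2.5029294519034475
readdt 0.0 [0. 0. 0.]
[-0.03098578  0.01263222  0.00152446] [3.46944695e-18 5.20417043e-18 4.33680869e-19] 0.0
```

Run:
```python
from h import *
arm.move_straight([*CAP,133],speed=90,until_force=8); st("down")
M=R.from_quat(arm.read_orientation()).as_matrix(); print("yaxis",M[:,1].round(2))
arm.gripper_close(25)
a=[]
for _ in range(4): arm.hold(0.02); a.append(F(1))
print(np.mean(a,0).round(3)); st("closed"); print("j6",arm.read_joints()[5])
pic,d=imaging.snapshot("side"); np.savez("s10.npz",p=pic,d=d)
cv2.imwrite("pics/s10.png",cv2.resize(pic[110:210,280:380,::-1],(500,500),interpolation=cv2.INTER_CUBIC))
```

```text
down t 47.58 p [603.2 146.2 133.7] f [-0.11  0.94  0.68] m [ 0.04  -0.019 -0.063] gap 85.43
yaxis [-0.83  0.56 -0.  ]
[ 4.193 -3.371  1.025 -0.486 -0.662 -0.016]
closed t 48.2 p [603.9 145.5 133.8] f [ 3.24 -2.95  0.39] m [-0.473 -0.679 -0.021] gap 27.23
j6 -2.5000689419477746
```

View pics/s10.png

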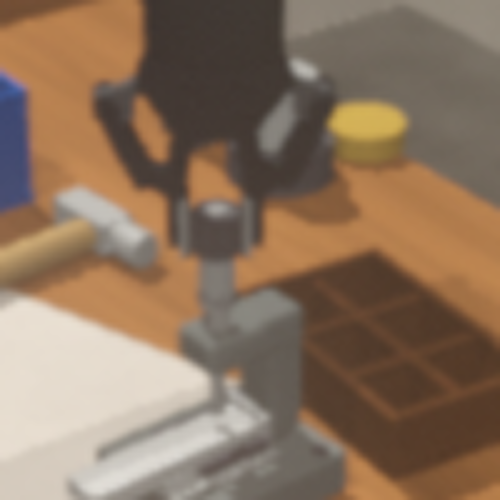

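The side view shows the jaws gripping the full cap with the tips at its lower edge, gap 27.2. The lateral force of about 5 N shows the axis is about 1.2 mm off; the arm yielded to about (603.7,145.5). I'll recentre and turn in small steps, going down 2.865 mm/rad and watching Fz and Mz.

```bash
cat > turn.py <<'E'
from h import *
import json,sys
def run(maxrad,follow=True,stopfz=3.0,stopm=0.105,step=0.2):
    s=json.load(open("state.json"))
    c=np.array(s["c"]);z=s["z"];ang=s["ang"];tot=s["tot"];done=0;prev=False
    while done<maxrad-1e-6:
        ang-=step;tot+=step;done+=step
        if follow: z-=2.865*step
        arm.move_straight([c[0],c[1],z],rotation=down(ang),speed=(2.865*step/0.3))if follow else arm.move_straight([c[0],c[1],z],rotation=down(ang))
        a=[]
        for _ in range(3): a.append(F(1)); arm.hold(0.02)
        f=np.mean(a,0); yv=np.array([np.sin(ang),-np.cos(ang)])
        lat=f[:2]@yv; c=c+np.clip(lat/4.5*0.5,-.5,.5)*yv
        s.update(c=c.tolist(),z=z,ang=ang,tot=tot); s["log"].append([tot,z,*f.tolist()])
        print(f"{arm.read_time():.2f} tot {tot:.2f} z {z:.2f}/{arm.read_eef_pos()[2]:.1f} fz {f[2]:.2f} mz {f[5]:.3f} lat {lat:.2f} c {c.round(2)}")
        json.dump(s,open("state.json","w"))
        hit=(f[2]>stopfz) or f[5]>stopm
        if hit and prev: print("STOP");break
        prev=hit
E
python3 - <<'E'
import json
json.dump(dict(c=[603.6,145.5],z=133.2,ang=4.114225-0.0,tot=0,log=[]),open("state.json","w"))
from turn import *
run(1.0)
E
```

```text
48.88 tot 0.20 z 132.63/133.1 fz 2.53 mz -0.095 lat -2.88 c [603.82 145.27]
49.29 tot 0.40 z 132.05/132.5 fz 4.70 mz -0.062 lat -1.43 c [603.91 145.14]
49.69 tot 0.60 z 131.48/131.9 fz 5.82 mz -0.105 lat -0.75 c [603.94 145.06]
STOP
```

Fz is rising and Mz is negative, where I expected a positive resisting moment. Before turning further I'll average the readings at rest to beat the noise and check the actual wrist turn.

Run:
```python
from h import *
a=[]
for _ in range(15): arm.hold(0.02); a.append(F(1))
a=np.array(a);print(a.mean(0).round(3),(a.std(0)/15**.5).round(3))
M=R.from_quat(arm.read_orientation()).as_matrix(); print("ang",np.arctan2(M[1,0],M[0,0])%(2*np.pi),"j",np.round(arm.read_joints(),3),"tau",np.round(arm.read_joint_torque(),3)); st()
```

```text
[ 1.28  -0.314  4.867  0.014 -0.221 -0.09 ] [0.159 0.109 0.144 0.006 0.007 0.006]
ang 3.51698473280998 j [ 0.042  0.334  1.531  0.     1.276 -1.905] tau [ 5.2700e-01 -4.1995e+01 -2.8753e+01  2.5000e-02  4.0600e-01 -8.5000e-02]
 t 49.94 p [604.1 145.4 131.9] f [ 1.05 -0.72  5.65] m [ 0.009 -0.235 -0.117] gap 27.28
```

Mz is genuinely -0.09 N m at rest. I'll check whether the cap has come down with the hand, comparing the cap's bright top, the sleeve and the spindle between the picture at grip time and now.

Run:
```python
from h import *
pic,d=imaging.snapshot("side"); np.savez("s11.npz",p=pic,d=d)
ims=[np.load(f"s1{k}.npz")["p"][135:205,300:350,::-1] for k in(0,1)]
cv2.imwrite("pics/cmp.png",np.hstack([cv2.resize(i,(400,560),interpolation=cv2.INTER_CUBIC) for i in ims]))
for c in range(321,326): 
    for i in ims: print(c,[int(v) for v in i[10:35,c-300].mean(1)])
```

```text
321 [135, 135, 135, 135, 130, 123, 133, 121, 90, 76, 75, 76, 76, 76, 76, 77, 85, 104, 116, 119, 120, 120, 120, 117, 112]
321 [129, 123, 121, 120, 116, 102, 93, 94, 85, 76, 73, 74, 75, 76, 76, 76, 79, 93, 113, 118, 118, 118, 119, 118, 114]
322 [134, 135, 135, 135, 130, 132, 152, 142, 106, 80, 75, 74, 75, 75, 75, 76, 83, 101, 118, 121, 121, 121, 122, 121, 118]
322 [133, 133, 133, 134, 129, 117, 108, 105, 91, 77, 75, 75, 76, 76, 76, 76, 78, 92, 114, 120, 120, 120, 120, 121, 117]
323 [133, 134, 135, 134, 129, 135, 158, 148, 111, 83, 75, 74, 75, 75, 75, 76, 82, 101, 117, 121, 122, 122, 122, 122, 117]
323 [130, 133, 135, 135, 131, 123, 125, 113, 94, 78, 75, 76, 76, 76, 76, 76, 78, 90, 115, 120, 121, 121, 122, 121, 119]
324 [125, 130, 134, 134, 128, 131, 151, 139, 106, 82, 75, 75, 75, 76, 75, 76, 83, 102, 117, 120, 121, 121, 121, 119, 114]
324 [115, 124, 127, 129, 126, 116, 117, 109, 95, 81, 76, 77, 77, 77, 78, 78, 79, 91, 113, 120, 120, 120, 120, 120, 117]
325 [105, 117, 129, 134, 131, 123, 133, 124, 100, 81, 75, 75, 75, 76, 76, 76, 85, 104, 115, 118, 118, 118, 118, 115, 111]
325 [86, 94, 98, 103, 104, 97, 95, 97, 94, 88, 87, 88, 87, 88, 88, 89, 90, 96, 109, 117, 119, 118, 118, 116, 112]
```

View pics/cmp.png

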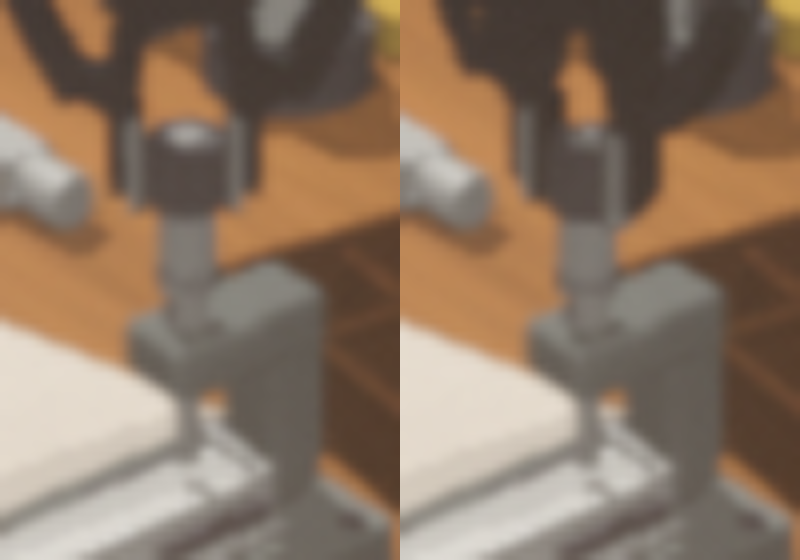

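The cap's lower edge moved down about 0.5 px (about 1.7 mm), matching 0.6 rad × 2.865. So the thimble is turning as intended, and |Mz| - offset ≈ 0.07 N m is the thimble's friction, with the opposite reading sign to what I assumed. I'll switch the contact test to -Mz, add a gentle Fz relief and go on.

```bash
sed -i 's/if follow: z-=2.865\*step/if follow: z-=2.865*step-np.clip(0.08*(s["log"][-1][4]-1),-.2,.3)/; s/f\[5\]>stopm/-f[5]>stopm/; s/hit=(f\[2\]>stopfz) or/hit=(f[2]>stopfz) or/' turn.py; grep -n "hit=\|z-=" turn.py
python3 - <<'E'
from turn import *
run(1.0,stopfz=7,stopm=0.118)
E
```

```text
8:        if follow: z-=2.865*step-np.clip(0.08*(s["log"][-1][4]-1),-.2,.3)
17:        hit=(f[2]>stopfz) or -f[5]>stopm
50.39 tot 0.80 z 131.21/131.4 fz 4.38 mz -0.079 lat 0.19 c [603.94 145.08]
50.79 tot 1.00 z 130.91/130.8 fz 2.34 mz -0.058 lat 1.47 c [603.94 145.24]
51.19 tot 1.20 z 130.44/130.3 fz 1.72 mz -0.047 lat 2.38 c [604.  145.5]
51.59 tot 1.40 z 129.92/129.8 fz 0.98 mz -0.056 lat 2.44 c [604.11 145.75]
52.00 tot 1.60 z 129.35/129.2 fz 0.18 mz -0.029 lat 2.04 c [604.25 145.93]
```

Run:
```python
from turn import *
run(0.8,stopfz=4,stopm=0.105)
```

```text
52.42 tot 1.80 z 128.71/128.6 fz 0.22 mz -0.062 lat 2.15 c [604.42 146.09]
52.85 tot 2.00 z 128.08/128.0 fz 0.19 mz -0.090 lat 1.43 c [604.56 146.18]
53.27 tot 2.20 z 127.44/127.5 fz 1.16 mz -0.089 lat 1.04 c [604.67 146.22]
53.67 tot 2.40 z 126.88/126.8 fz 0.95 mz -0.067 lat 0.84 c [604.76 146.23]
```

Run:
```python
from turn import *
run(0.6,stopfz=3,stopm=0.1)
```

```text
54.07 tot 2.60 z 126.30/126.3 fz 1.76 mz -0.055 lat 1.68 c [604.95 146.22]
54.47 tot 2.80 z 125.79/125.8 fz 2.36 mz -0.038 lat 1.56 c [605.11 146.17]
54.87 tot 3.00 z 125.32/125.7 fz 4.70 mz -0.023 lat 2.05 c [605.32 146.07]
```

Fz jumped at 3.0 rad and z stopped following, so contact is probably near 2.85–3.0 rad. I'll relieve z slightly and turn without descending: if the thimble still moves, Fz will fall.

Run:
```python
from turn import *
s=json.load(open("state.json")); s["z"]+=0.25; json.dump(s,open("state.json","w"))
run(0.4,follow=False,stopfz=30,stopm=9)
```

```text
55.27 tot 3.20 z 125.57/125.7 fz 3.52 mz -0.012 lat 2.21 c [605.51 145.92]
55.67 tot 3.40 z 125.57/125.7 fz 3.83 mz 0.012 lat 2.85 c [605.72 145.68]
```

Fz stays level (3.5–3.8 N) over 0.4 rad with no descent, so the spindle is on the bar and the cap is slipping. Contact was at about 2.87 rad. I'll grip a bit firmer and go on to a total of about 4.5 rad, which gives about 1.6 rad of slip.

Run:
```python
from turn import *
arm.gripper_close(45); st()
run(1.1,follow=False,stopfz=30,stopm=9,step=0.22)
```

```text
t 55.88 p [605.  145.7 125.8] f [-0.55 -5.08  4.15] m [-0.949  0.148  0.006] gap 26.8
56.30 tot 3.62 z 125.57/125.8 fz 5.00 mz 0.011 lat 3.40 c [605.9  145.35]
56.72 tot 3.84 z 125.57/125.8 fz 5.50 mz 0.019 lat 3.35 c [606.   144.99]
57.13 tot 4.06 z 125.57/125.8 fz 5.27 mz 0.020 lat 3.29 c [606.02 144.63]
57.55 tot 4.28 z 125.57/125.8 fz 6.09 mz -0.023 lat 3.25 c [605.96 144.27]
57.97 tot 4.50 z 125.57/125.8 fz 5.71 mz -0.033 lat 2.93 c [605.84 143.97]
```

Fz stayed steady through the slip, with total turn 4.50 rad and estimated slip about 1.6 rad. Letting go, retreating straight up and checking.

Run:
```python
from h import *
arm.gripper_open(); st("open")
p=arm.read_eef_pos(); arm.move_straight([p[0],p[1],215],speed=150)
arm.move_straight([430,150,230],speed=250); st()
for n,(x0,y0,x1,y1) in(("side",(270,130,370,230)),("top",(240,140,340,240))):
    pic,d=imaging.snapshot(n); np.savez(f"{n}f.npz",p=pic,d=d); cv2.imwrite(f"pics/{n}full.png",pic[:,:,::-1])
    cv2.imwrite(f"pics/{n}f.png",cv2.resize(pic[y0:y1,x0:x1,::-1],(400,400),interpolation=cv2.INTER_CUBIC))
cv2.imwrite("pics/f.png",np.hstack([cv2.imread("pics/sidef.png"),cv2.imread("pics/topf.png")]))
for k in("side0","side9","sidef"):
    i=np.load(k+".npz")["p"]; print(k,[int(v) for v in i[145:175,322:325].mean((1,2))])
for k in("top0","topf"):
    C=cloud("top",np.load(k+".npz")["d"])[145:200,275:300].reshape(-1,3); a=C[(C[:,2]>168)&(C[:,2]<200)];print(k,len(a),np.percentile(a[:,2],[50,75,90]).round(1))
```

```text
open t 58.58 p [605.9 144.3 125.5] f [-0.21  0.03  0.04] m [-0.004  0.003 -0.014] gap 85.34
 t 60.18 p [430.4 149.9 229.6] f [ 1.15  0.83 -0.23] m [0.023 0.012 0.017] gap 85.73
side0 [131, 133, 135, 135, 133, 145, 170, 159, 121, 92, 82, 80, 80, 80, 80, 81, 86, 104, 121, 128, 129, 130, 130, 129, 124, 117, 118, 120, 120, 122]
side9 [128, 130, 132, 132, 127, 130, 150, 140, 106, 80, 72, 71, 71, 70, 71, 71, 78, 97, 112, 117, 117, 117, 117, 116, 112, 105, 108, 112, 113, 113]
sidef [129, 131, 133, 134, 134, 133, 133, 135, 149, 152, 125, 98, 81, 76, 76, 76, 75, 76, 78, 91, 113, 118, 119, 119, 119, 119, 116, 112, 113, 119]
top0 89 [189.6 191.  192.4]
topf 83 [181.4 183.5 184.9]
```

View pics/f.png

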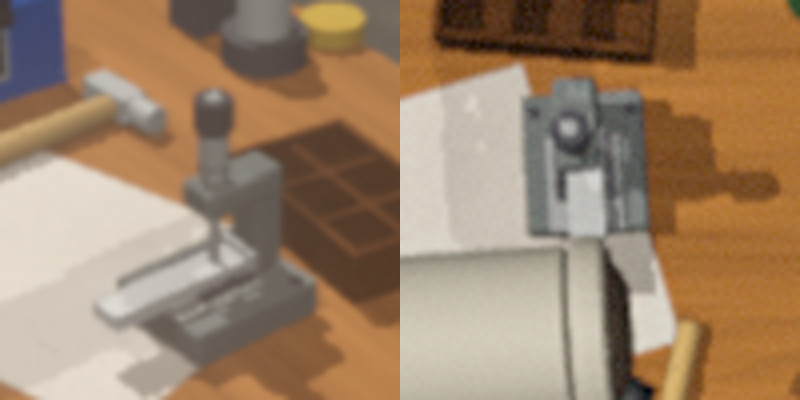

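View pics/sidefull.png

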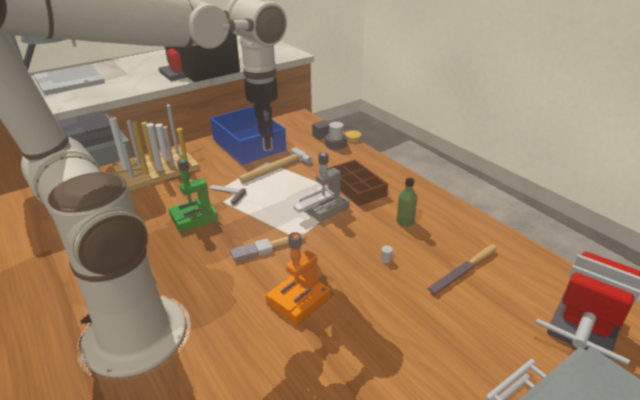

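The cap dropped about 8.1 mm (189.6 to 181.5 mm), which is about 2.83 rad of thimble turn, so slip ≈ 1.67 rad. The spindle tip is on the bar, the bar is still home, and the other items look unmoved. Handing in.

Run:
```python
from h import *
arm.hand_in(); st("handed in")
```

```text
the job is handed in; nothing more can be done
the job is handed in; nothing more can be done
```

The job is handed in at about 60 s of the 72 s allowed. The bar lies flat on the gauge table between the rails, home against the stop. I turned the ratchet cap 4.50 rad clockwise in one grip, going down with it until the spindle met the bar, then let go and backed away.

**Last checks**
- **Bar home:** repeated pushes of about 4.5 N stopped at the same place (-111.2 to -111.6 mm in gauge x). That is where a bar resting on the stop should be, within about half a millimetre.
- **Cap drop:** the top camera shows the cap 8.1 mm lower, about 2.83 rad of thimble turn. That leaves about 1.65 rad of slip, inside the 0.8 to 2.4 limits.
- **Pressing force:** during the slip the upward force on the hand stayed between 3.5 and 6 N. I could not measure the spindle's pressure on the bar directly.
- **Other things on the bench:** none look moved in the last side picture; I checked by eye only.

**What failed or disagreed**
- **First grasp:** it closed on nothing. A touch on the bench showed the shut fingertips end about 28 mm short of the stated TCP, and I corrected for that from then on.
- **Side camera:** it read about 4–5 mm off in x and y against the robot. I relied on the top camera, and on contact where I could.
- **Torque reading:** the wrist moment had an unexpected sign and did not clearly show the 0.12 N m slip. The slip figure rests on the hand's turn and the cap's drop instead.
- **Cap grip:** it ran with 2 to 3 N of sideways force, because my centring correction drifted by a couple of millimetres.

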